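# Click the hand grinder from coarse to fine

## Task

The hand grinder clamped to the edge of the ledge was left coarse after the peppercorns: set it fine for the oregano. With a fingertip, flick the edge of the lobed adjusting wheel below its crank clockwise (seen from above), one click per flick and off the wheel between flicks, until the lobe with the raised rib has clicked into place at the steel pointer, and not a click beyond, where the burrs would bind. Push gently, grip nothing, and leave the crank and everything else on the ledge where it is.

Things in the scene. Friction and masses are not known exactly. Their poses are not given: they have to be found in the camera images.
- mill: Herb grinder, fixed: upright steel tube 58 mm across, amber jar below, clamped to the ledge's far edge. Origin on the ledge top at the edge; +x points off the ledge, +y along the edge to the pointer's side, z up. Its axis stands at x = +38 mm. Heights: tube to 84 mm, neck (44 across) to 98, wheel 99 to 111, hopper cap (42 across) to 126, crank arm 134 to 138, spindle to 140, knob to 179.
- wheel_center (a point): Middle of the adjusting wheel (on its axis, mid-thickness, 105 mm above the ledge), axes as the grinder's, not turning. Smooth black wheel 80 mm across: core 48 mm across, 12 mm thick; six radial lobes, round bars 9 mm thick with round ends, 26 mm apart at the ends, at mid-thickness. At each click lobes stand at the grinder's +y, -y and 30 degrees either side of +x and -x: a gap faces -x.
- wheel (a joint): Turn of the wheel, rad, growing clockwise seen from above; 0 = ribbed lobe at the pointer (fine). It rests only at clicks, 1.047 apart (60 degrees, a lobe pitch), starts 2, 3 or 4 clicks short (-2.09, -3.14, -4.19) and has no stop at 0. About 1 to 2 N sideways at a lobe's end moves it; past half a click (0.52) it snaps on to the next click, short of that it springs back.
- rib (a point): On the marked lobe, 36 mm from the axis, on top of its raised steel rib, 4.5 mm above the wheel's upper face; turns with the wheel. The rib is a rounded bar 18 mm long (radially, out to the lobe's end) and 6 mm wide on the lobe's back; the other five lobes have none.
- pointer_tip (a point): Tip of the fixed steel pointer on the grinder's +y side: a flat tongue 10 mm wide that rises beside the wheel to 114 mm above the ledge; tip 42.5 mm from the axis (2.5 mm clear of the lobes), back 53 mm from it. The only other thing near the wheel is a click-spring housing under it on the +x side.
- crank_knob (a point): Centre of the upright wooden knob, 30 mm thick, 35 mm tall, at the crank's end, 104 mm from the grinder's axis, 162 mm above the ledge. The crank (arm 14 mm wide, above the wheel) is parked away from the robot, 10 to 50 degrees from the grinder's +x towards its +y, and turns if bumped: leave it alone.
- bowl: Blue glass bowl, 110 mm across the rim, 52 mm high, loose on the ledge on the grinder's -y side; origin at the centre of its underside.
- molcajete: Basalt molcajete on three legs with its pestle inside, 176 mm across, rim 98 mm and pestle top about 145 mm high, 3.2 kg, loose on the ledge beyond the bowl; origin at the centre of its underside.
- lidbox: Plastic food box with a white lid held by two side clips, 114 x 163 mm (x, y), 73 mm high, loose on the ledge on the grinder's +y (pointer) side; origin at the centre of its underside.
- spoon: Bamboo spoon 240 mm long, loose on the ledge between robot and grinder, lower than 30 mm; its x axis runs along it, origin under its middle.

How it is judged:
On the way:
1. the wheel rests, with no finger on it, one click short of the pointer (ribbed lobe 60 degrees before it, within 10 degrees) (value of joint wheel between -1.217 and -0.877 rad and velocity of joint wheel between -0.3 and 0.3 rad/s and contact force between each of the arm, the fingers and mill below 0.2 N), for 0.2 s.
At the end, for the whole second after the job is handed in: The wheel rests in the click where its ribbed lobe stands at the pointer (within 10 degrees, reached clockwise from the start), the crank knob is within 15 mm and every bystander within 10 mm of where it began (value of joint wheel between -0.17 and 0.17 rad and velocity of joint wheel between -0.3 and 0.3 rad/s and distance of crank_knob from where it was at the start of the episode below 0.015 m and distance of each of bowl, molcajete, lidbox, spoon from where it was at the start of the episode below 0.01 m); the robot touches nothing.
It fails at once if the wheel is turned half a click or more past the pointer (value of joint wheel above 0.5 rad).
It fails at once if the grinder or its wheel is pinched or forced with more than 25 N (contact force between any of the fingers, the arm and mill above 25 N).
It fails at once if the crank is turned (knob moved more than 15 mm) (distance of crank_knob from where it was at the start of the episode above 0.015 m).
It fails at once if the bowl, molcajete, box or spoon is gripped, lifted or moved more than 10 mm (distance of any of bowl, molcajete, lidbox, spoon from where it was at the start of the episode above 0.01 m or contact force between the fingers and bowl above 3 N or contact force between the fingers and molcajete above 3 N or contact force between the fingers and lidbox above 3 N or contact force between the fingers and spoon above 3 N).
It also fails if it takes over 58 s, if anything falls off the work surface, if the arm or the gripper's body presses on something with over 40 N, if the wrist force passes 120 N, or if a joint passes its speed limit or range.

## Robot

A 7-joint arm with a two-finger parallel gripper is mounted at the origin on the work surface. World frame = base frame: x ahead of the robot, y to its left, z up, the work surface at z = 0. Lengths are in m, angles in rad, forces in N, time in s.
With the tool pointing down it reaches from about 0.4 to 0.925 m from the base axis. Payload 4.1 kg.
Tool frame: the origin (TCP) lies between the finger pads; the fingertips stand 14 mm ahead of it and the grasp point (between the pads) lies 5 mm behind it (robot.tip_reach is the distance from the TCP to the fingertips, in m); z points along the fingers, y is the line along which they close (so a half turn about z gives the same grasp; the last joint's range is limited). The gripper opens to 85 mm and grips with 20 to 120 N. Pads are 22 mm wide; open, the fingers measure 114 mm over their backs; the gripper's body (76 mm by 85 mm) begins 54 mm behind the grasp point. The pads swing forward as they close: fully open they stand 13 mm farther back than shut.
Start: joints at [1.088, 0.398, 0.045, 1.537, -0.019, 1.207, -0.051], TCP at [0.243, -0.603, 0.245] pointing down, gripper open.
Joint ranges: [-2.82, 2.82], [-0.49, 2.23], [-1.37, 1.46], [0, 2.46], [-1.36, 4.5], [0.23, 2], [-2.94, 2.94]. Speed limits (rad/s): [2.57, 2.57, 3.14, 3.14, 3.14, 3.14, 3.14].

## Interface

Orientations are given as a 3x3 rotation matrix whose columns are the frame's x, y, z axes.
In Python, from station import robot gives the robot as it stands. The module is installed in compiled form; this text tells all that it offers.
- The arm moves only by the tool step_arm, never from a script. Its argument "increments" is a list of rows, each an object with "dp": the shift along the tool's x, y, z scaled (see below), a list of three; "rot": the turn, a rotation vector about the tool's x, y, z scaled (see below), a list of three. In form: [{"dp": [dx, dy, dz], "rot": [wx, wy, wz]}, ...]. A call has exactly 5 rows; each row is the pose to reach, as a shift and turn from the pose commanded when the call began, along the tool's axes at that moment; what a row does not reach only later rows make up. The controller multiplies each number of a shift by 0.25 m and each number of a turn by 45 degrees. A row lasts 1/12 s, in which the tool goes at most 41.7 mm and 7.16 degrees, less where a joint would pass 70% of its speed; a pose out of reach is approached as far as the arm can. A call with a number of a shift or a turn outside -1 to 1 is refused whole. A call with a gripper value outside its range is refused whole. "claw" is the closure, from -1 (fully open) to 1 (shut), set as the call begins (left out, the last holds). The fingers move at their own pace and stop on an object; "force" is the grip in N (left out, the last holds). Time passes only in rows, so rows that repeat a pose let the fingers close, or fill a call up. It gives the time, the measured TCP pose, the force, the opening and the grip force at its end, in the units of the state.
- robot.observe(): the state, without advancing time (a new reading comes with each control period).
- robot.capture(name): name is "scene" or "top" or "wrist"; returns a dict with "color" (384x512x3 uint8, red, green, blue), "vertical_fov" (degrees; the focal length in pixels is half the picture's height over the tangent of half this angle, whatever the lens; pixels are square), "cx", "cy" (the principal point, pixels), "R" (3x3) and "t" (3): a world point X has camera coordinates R X + t. Camera axes: x right, y down, z forward; pixel columns grow to the right and rows downward; lengths in m; the calibration is good to about 2 mm. A picture is of the moment at which its call begins. There is no depth.
- robot.sign_off(): hands the job in; it is judged then, once.
The state is a dict: "t": time; "q": joint angles; "qd": joint speeds; "tau": joint torques, N m; "tool_pos": TCP position; "orientation": TCP orientation; "contact_force": force on the tool from outside, world axes, zero at the start; "wrist_torque": the same for the moment, N m; "grip_width": finger opening in m; "grasp_force": force on a finger pad.
Only numpy, scipy, OpenCV 4.12 (cv2) and the standard library are available. Lean on these libraries where they do the work, as an engineer would, in place of code of your own. Each camera call takes 0.05 s, during which the arm holds its last target. There are 200 camera calls.

## Working session

There is one attempt and no reset: what is moved stays moved. The work goes in short steps, Python scripts to look and compute and a tool call to move; the robot and the scene stay as the last step left them, time stands still between calls to the robot, and variables do not carry over. Pictures are saved under pics/ and viewed, at most 10 in all, crops included, and the job is handed in when it is done.

Besides the shell and the picture viewer there is one more tool, called after "Call:" by a JSON object that holds its "api" and its "payload". step_arm: Moves the arm, as the interface text tells. Shifts and turns lie within -1 to 1; 1 stands for 0.25 m of shift or 45 degrees of turn. Its arguments: {"type":"object","properties":{"increments":{"type":"array"},"claw":{"type":"number"},"force":{"type":"number"}},"required":["increments"]}

```bash
mkdir -p pics
cat > h.py <<'E'
import numpy as np, cv2
from station import robot
def cam(n):
    c=robot.capture(n); f=192/np.tan(np.radians(c["vertical_fov"])/2)
    c["K"]=np.array([[f,0,c["cx"]],[0,f,c["cy"]],[0,0,1]]); return c
def save(c,fn,crop=None,s=1):
    im=c["color"][:,:,::-1]
    if crop: a,b,w,h=crop; im=im[b:b+h,a:a+w]
    cv2.imwrite("pics/"+fn,cv2.resize(im,None,fx=s,fy=s,interpolation=cv2.INTER_CUBIC))
def proj(c,X):
    p=c["K"]@(np.array(c["R"])@np.array(X)+c["t"]); return p[:2]/p[2]
def ray(c,uv,z):
    d=np.array(c["R"]).T@np.linalg.inv(c["K"])@[*uv,1]; o=-np.array(c["R"]).T@c["t"]
    return o+d*(z-o[2])/d[2]
E
python3 - <<'E'
from h import *
for n in("scene","top"):
    c=cam(n); save(c,n+"0.png",None,1.5); print(n,c["vertical_fov"],-np.array(c["R"]).T@c["t"],c["R"])
s=robot.observe(); print(s["t"],s["tool_pos"],s["orientation"],s["grip_width"],robot.tip_reach)
E
```

```text
scene 56.04784840615338 [1.31629299 0.24859779 0.71460353] [[-0.34379438  0.93893052  0.01465964]
 [ 0.51905823  0.20301915 -0.83027813]
 [-0.78254967 -0.27783575 -0.55715645]]
top 45.611165883946455 [ 0.45249351 -0.02049726  1.25044431] [[-2.97697613e-02 -9.99553936e-01 -2.38554218e-03]
 [-9.96512318e-01  2.98651332e-02 -7.79183841e-02]
 [ 7.79548721e-02  5.76104720e-05 -9.96956887e-01]]
0.1 [ 0.24318909 -0.60219302  0.24436824] [[ 9.27207167e-01  3.74548015e-01 -8.08781467e-04]
 [ 3.74548856e-01 -9.27205824e-01  1.58571962e-03]
 [-1.55978752e-04 -1.77321877e-03 -9.99998416e-01]] 0.085563114734212 0.014
```

View pics/scene0.png

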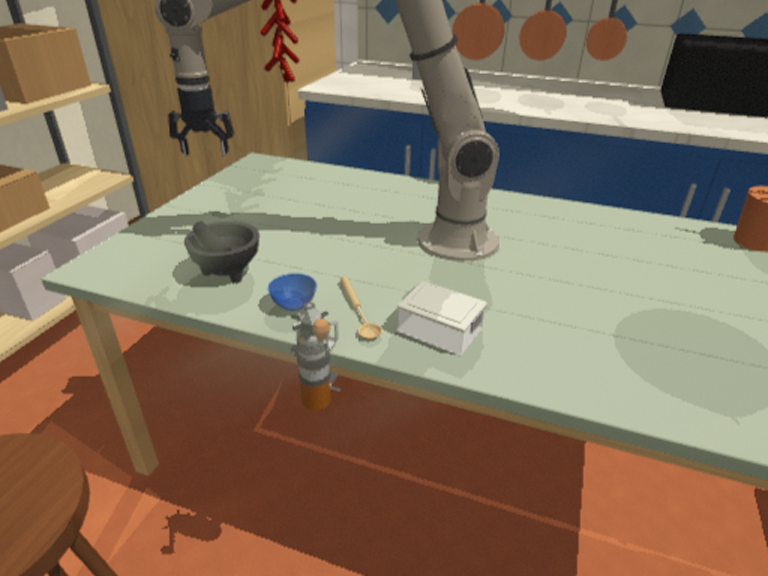

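View pics/top0.png

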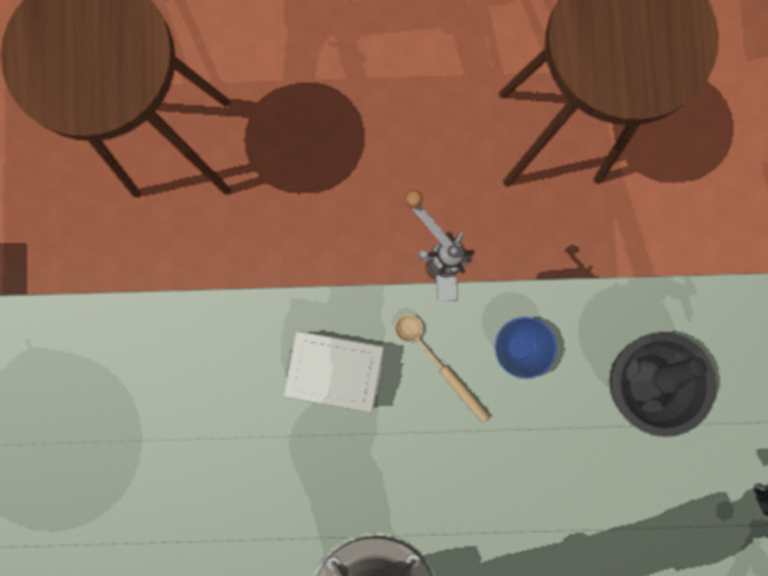

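The top picture shows the grinder at about (452,252), with the knob at (414,199). The bowl, spoon and box stand well clear on the near side. I'll enlarge the mill next.

Run:
```python
from h import *
c=cam("top"); d=cam("scene")
a=cv2.resize(c["color"][120:208,260:330,::-1],None,fx=6,fy=6,interpolation=cv2.INTER_CUBIC)
b=cv2.resize(d["color"][195:283,178:238,::-1],None,fx=6,fy=6,interpolation=cv2.INTER_CUBIC)
cv2.imwrite("pics/mill.png",np.hstack([a,b]))
for u in [(275,197),(500,183),(10,197),(445/1.5,286/1.5)]: print(ray(c,u,0))
print(ray(c,(302,168),.126), ray(c,(414/1.5,199/1.5),.179))
```

```text
[ 0.53549328 -0.08635689  0.        ]
[ 0.55552273 -0.70552372  0.        ]
[0.55728822 0.64146991 0.        ]
[ 0.55113863 -0.14643082  0.        ]
[ 0.59715846 -0.14907688  0.126     ] [ 0.67675591 -0.08450118  0.179     ]
```

View pics/mill.png

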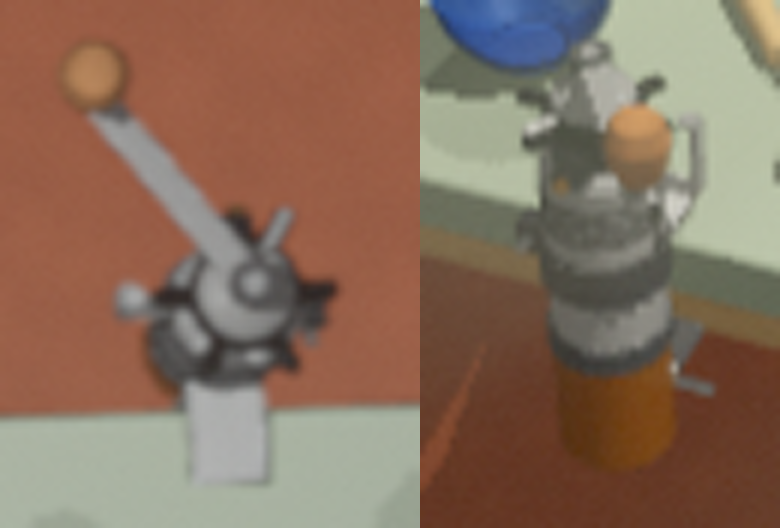

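Call:
{"api": "step_arm", "payload": {"increments": [{"dp":[0.12,-0.1,0],"rot":[0,0,0]},{"dp":[0.25,-0.2,0],"rot":[0,0,0]},{"dp":[0.37,-0.3,0],"rot":[0,0,0]},{"dp":[0.5,-0.4,0],"rot":[0,0,0]},{"dp":[0.62,-0.5,0],"rot":[0,0,0]}]}}

```text
t: 0.62
tool_pos: [0.3412, -0.4267, 0.2452]
orientation: [[0.927, 0.375, 0.0], [0.375, -0.927, 0.0], [0.0, -0.0, -1.0]]
contact_force: [0.9, -0.6, 0.1]
grip_width: 0.0856
grasp_force: 0.0
```

Call:
{"api": "step_arm", "payload": {"increments": [{"dp":[0.12,-0.1,0],"rot":[0,0,0]},{"dp":[0.25,-0.2,0],"rot":[0,0,0]},{"dp":[0.37,-0.3,0],"rot":[0,0,0]},{"dp":[0.5,-0.4,0],"rot":[0,0,0]},{"dp":[0.62,-0.5,0],"rot":[0,0,0]}]}}

```text
t: 1.03
tool_pos: [0.438, -0.2528, 0.2454]
orientation: [[0.927, 0.375, 0.001], [0.375, -0.927, -0.0], [0.0, 0.0, -1.0]]
contact_force: [0.8, -0.3, 0.2]
grip_width: 0.0854
grasp_force: 0.0
```

```bash
cat >> h.py <<'E'
from scipy.spatial.transform import Rotation as Ro
def Rt(yaw):
    c,s=np.cos(np.radians(yaw)),np.sin(np.radians(yaw)); return np.array([[c,s,0],[s,-c,0],[0,0,-1.]])
def inc(target,yaw):
    s=robot.observe(); R=np.array(s["orientation"]); 
    return np.round(R.T@(np.array(target)-s["tool_pos"])/.25,3), np.round(Ro.from_matrix(R.T@Rt(yaw)).as_rotvec()/(np.pi/4),3)
E
python3 -c "
from h import *
s=robot.observe();print(s['t'],s['tool_pos'],s['q'],s['contact_force'],inc([.5,-.17,.25],-15))"
```

```text
1.0333 [ 0.43800206 -0.25276481  0.24543675] [ 0.60672696  0.14430466 -0.18600707  1.87058609  0.0294394   1.12873521
 -0.77671225] [ 0.84579822 -0.32735086  0.19569414] (array([ 0.354, -0.214, -0.018]), array([ 0.   , -0.001,  0.822]))
```

Call:
{"api": "step_arm", "payload": {"increments": [{"dp":[0.07,-0.05,0],"rot":[0,0,0.15]},{"dp":[0.14,-0.1,0],"rot":[0,0,0.3]},{"dp":[0.21,-0.15,0],"rot":[0,0,0.45]},{"dp":[0.28,-0.2,0],"rot":[0,0,0.6]},{"dp":[0.35,-0.21,0],"rot":[0,0,0.75]}]}}

```text
t: 1.45
tool_pos: [0.4988, -0.1706, 0.2453]
orientation: [[0.978, -0.207, -0.001], [-0.207, -0.978, 0.001], [-0.001, -0.001, -1.0]]
contact_force: [0.9, 1.2, 0.6]
grip_width: 0.0853
grasp_force: 0.0
```

Call:
{"api": "step_arm", "payload": {"increments": [{"dp":[0,0,0],"rot":[0,0,0.07]},{"dp":[0,0,0],"rot":[0,0,0.07]},{"dp":[0,0,0],"rot":[0,0,0.07]},{"dp":[0,0,0],"rot":[0,0,0.07]},{"dp":[0,0,0],"rot":[0,0,0.07]}]}}

```text
t: 1.87
tool_pos: [0.4981, -0.1741, 0.2452]
orientation: [[0.966, -0.258, -0.0], [-0.258, -0.966, -0.0], [-0.0, 0.0, -1.0]]
contact_force: [-0.4, 0.4, 0.3]
grip_width: 0.0852
grasp_force: 0.0
```

```bash
python3 -c "
from h import *
c=cam('wrist');save(c,'w1.png',None,1.5)
s=robot.observe();print(s['t'],s['tool_pos'],-np.array(c['R']).T@c['t'],c['R'][2])
print(proj(c,[.595,-.15,.105])*1.5)"
```

```text
1.9167 [ 0.49822139 -0.17403193  0.24528238] [ 0.57440218 -0.19555509  0.3743299 ] [-0.29808009  0.07873509 -0.9512881 ]
[284.8639623  111.09875578]
```

View pics/w1.png

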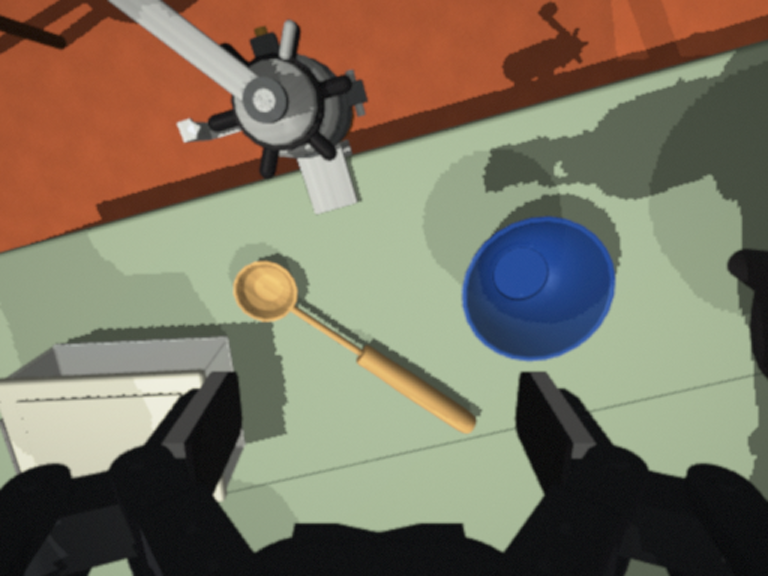

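Run:
```python
from h import *
from scipy.optimize import least_squares
c=cam("wrist"); s=robot.observe()
uv=np.array([(350,83),(330,157),(266,175),(210,123)])/1.5
ang=np.radians([-90,-150,150,90])
def res(p):
    return np.ravel([proj(c,[p[0]+.039*np.cos(a+p[2]),p[1]+.039*np.sin(a+p[2]),.105])-u for a,u in zip(ang,uv)])
r=least_squares(res,[.595,-.15,0]); print(r.x,r.fun.round(1)); print("spindle",ray(c,(263/1.5,100/1.5),.14))
R=np.array(s["orientation"])
for z in(.001,.014):
  for y in(-.0425,-.057):
    print(z,y,[(proj(c,s["tool_pos"]+R@[x,y,z])*1.5).round(0) for x in(-.011,.011)])
e1,e2=ray(c,(0,254/1.5),0),ray(c,(440/1.5,127/1.5),0);print(e1,e2,np.degrees(np.arctan2(*(e1-e2)[:2])))
```

```text
[ 0.59977105 -0.14810875 -0.00346978] [-0.1 -0.2  1.5  0.1 -1.   0.4 -0.4 -0.2]
spindle [ 0.59956554 -0.14767401  0.14      ]
0.001 -0.0425 [array([240., 426.]), array([234., 364.])]
0.001 -0.057 [array([194., 426.]), array([186., 364.])]
0.014 -0.0425 [array([250., 403.]), array([245., 345.])]
0.014 -0.057 [array([208., 403.]), array([201., 345.])]
[0.55888279 0.12463827 0.        ] [ 0.56278685 -0.24044701  0.        ] -0.612672751094051
```

The wrist view shows the ribbed lobe at (288,35), far right. That puts it 4 clicks short of the pointer at (190,130). The wheel axis is at (0.600, -0.148), and the gripper's left (+y) finger will push.

```bash
cat >> h.py <<'E'
A=np.array([.5997,-.148]); er=np.array([-.866,.5]); et=np.array([.5,.866])
def tcp(rho,tau,z=.095): return [*(A+er*(rho+.011)+et*(tau-.055)),z]
def where():
    s=robot.observe(); d=np.array(s["tool_pos"])[:2]-A
    print("t",round(s["t"],2),"rho",((d@er-.011)*1e3).round(1),"tau",((d@et+.055)*1e3).round(1),"z",s["tool_pos"][2].round(4),"F",np.round(s["contact_force"],1))
E
python3 -c "
from h import *
print(inc(tcp(.052,-.008,.245),-30))"
```

```text
(array([ 0.056, -0.027,  0.001]), array([ 0.   , -0.   ,  0.334]))
```

Call:
{"api": "step_arm", "payload": {"increments": [{"dp":[0.02,-0.01,0],"rot":[0,0,0.1]},{"dp":[0.04,-0.02,0],"rot":[0,0,0.2]},{"dp":[0.056,-0.027,0],"rot":[0,0,0.334]},{"dp":[0.056,-0.027,0],"rot":[0,0,0.334]},{"dp":[0.056,-0.027,0],"rot":[0,0,0.334]}]}}

```text
t: 2.38
tool_pos: [0.5138, -0.1706, 0.2453]
orientation: [[0.868, -0.497, -0.0], [-0.497, -0.868, -0.0], [-0.0, 0.0, -1.0]]
contact_force: [-0.6, 0.2, -0.4]
grip_width: 0.0853
grasp_force: 0.0
```

Call:
{"api": "step_arm", "payload": {"increments": [{"dp":[0,0,0.12],"rot":[0,0,0]},{"dp":[0,0,0.24],"rot":[0,0,0]},{"dp":[0,0,0.36],"rot":[0,0,0]},{"dp":[0,0,0.48],"rot":[0,0,0]},{"dp":[0,0,0.52],"rot":[0,0,0]}]}}

```text
t: 2.8
tool_pos: [0.5105, -0.17, 0.1113]
orientation: [[0.867, -0.497, -0.007], [-0.497, -0.867, 0.002], [-0.007, 0.002, -1.0]]
contact_force: [-0.8, -0.3, -0.4]
grip_width: 0.0854
grasp_force: 0.0
```

```bash
python3 -c "
from h import *
c=cam('wrist');save(c,'w2.png',None,1.5)
where(); print(inc(tcp(.052,-.008),-30))
for r,t in [(52,-8),(52,-22),(29,-8)]: 
  print(r,t,proj(c,[*(A+er*r/1e3+et*t/1e3),.105])*1.5)"
```

```text
t 2.85 rho 55.3 tau -8.6 z 0.1112 F [-1.   0.7 -1.3]
(array([ 0.014, -0.002,  0.065]), array([0.003, 0.01 , 0.003]))
52 -8 [195.62310848 346.75533231]
52 -22 [240.63868007 346.86946022]
29 -8 [186.57344376 276.34946152]
```

View pics/w2.png

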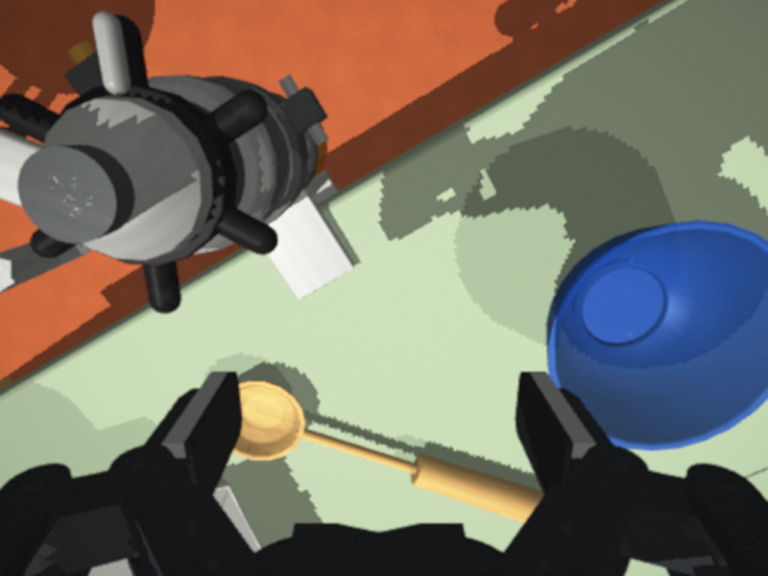

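Call:
{"api": "step_arm", "payload": {"increments": [{"dp":[0.014,0,0.04],"rot":[0.003,0.01,0]},{"dp":[0.014,0,0.08],"rot":[0.003,0.01,0]},{"dp":[0.014,0,0.08],"rot":[0.003,0.01,0]},{"dp":[0.014,0,0.08],"rot":[0.003,0.01,0]},{"dp":[0.014,0,0.08],"rot":[0.003,0.01,0]}]}}

```text
t: 3.27
tool_pos: [0.5176, -0.1724, 0.0963]
orientation: [[0.867, -0.499, 0.009], [-0.499, -0.867, -0.002], [0.009, -0.003, -1.0]]
contact_force: [0.1, -0.6, 0.1]
grip_width: 0.0854
grasp_force: 0.0
```

```bash
python3 -c "
from h import *
where(); print(inc(tcp(.028,-.007,.091),-30))"
```

```text
t 3.27 rho 47.9 tau -7.2 z 0.0963 F [ 0.1 -0.6  0.1]
(array([ 0.079, -0.001,  0.022]), array([-0.003, -0.012,  0.002]))
```

Call:
{"api": "step_arm", "payload": {"increments": [{"dp":[0.02,0,0.016],"rot":[-0.003,-0.01,0]},{"dp":[0.04,0,0.016],"rot":[-0.003,-0.01,0]},{"dp":[0.06,0,0.016],"rot":[-0.003,-0.01,0]},{"dp":[0.08,0,0.016],"rot":[-0.003,-0.01,0]},{"dp":[0.08,0,0.016],"rot":[-0.003,-0.01,0]}]}}

```text
t: 3.68
tool_pos: [0.5358, -0.183, 0.0917]
orientation: [[0.866, -0.499, 0.002], [-0.499, -0.866, -0.001], [0.002, -0.0, -1.0]]
contact_force: [0.1, 0.7, 0.9]
grip_width: 0.0856
grasp_force: 0.0
```

```bash
python3 -c "
from h import *
where()
c=cam('wrist');save(c,'w3.png',None,1.5)"
```

```text
t 3.68 rho 26.8 tau -7.3 z 0.0917 F [0.1 0.7 0.9]
```

View pics/w3.png

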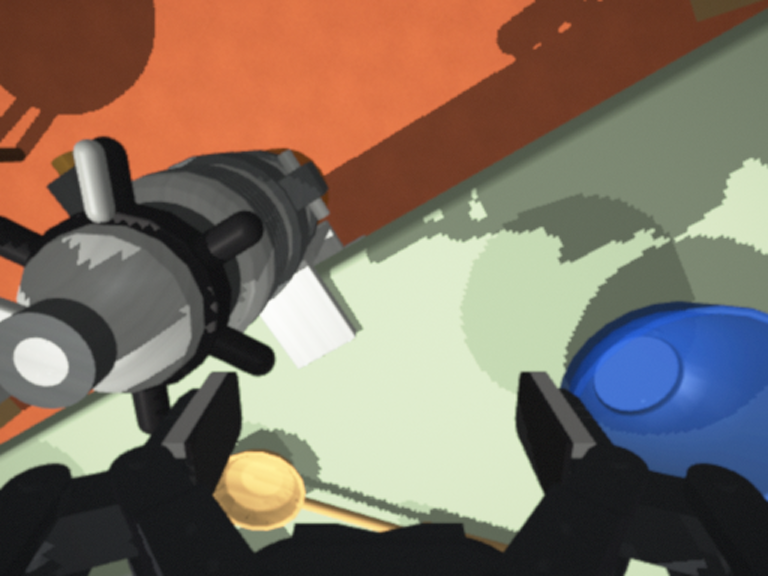

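Call:
{"api": "step_arm", "payload": {"increments": [{"dp":[0,-0.012,0],"rot":[0,0,0]},{"dp":[0,-0.024,0],"rot":[0,0,0]},{"dp":[0,-0.036,0],"rot":[0,0,0]},{"dp":[0,-0.048,0],"rot":[0,0,0]},{"dp":[0,-0.06,0],"rot":[0,0,0]}]}}

```text
t: 4.15
tool_pos: [0.542, -0.1687, 0.0915]
orientation: [[0.867, -0.499, 0.0], [-0.499, -0.867, 0.0], [0.0, -0.0, -1.0]]
contact_force: [0.4, -0.9, -0.1]
grip_width: 0.0852
grasp_force: 0.5
```

Call:
{"api": "step_arm", "payload": {"increments": [{"dp":[0,-0.012,0],"rot":[0,0,0]},{"dp":[0,-0.024,0],"rot":[0,0,0]},{"dp":[0,-0.036,0],"rot":[0,0,0]},{"dp":[0,-0.048,0],"rot":[0,0,0]},{"dp":[0,-0.056,0],"rot":[0,0,0]}]}}

```text
t: 4.57
tool_pos: [0.5493, -0.1562, 0.0915]
orientation: [[0.867, -0.498, 0.001], [-0.498, -0.867, 0.0], [0.0, -0.001, -1.0]]
contact_force: [-1.4, 1.1, 0.2]
grip_width: 0.0854
grasp_force: 0.0
```

```bash
python3 -c "
from h import *
where()
c=cam('wrist');save(c,'w4.png',None,1.5)"
```

```text
t 4.57 rho 28.5 tau 22.7 z 0.0915 F [-1.4  1.1  0.2]
```

View pics/w4.png

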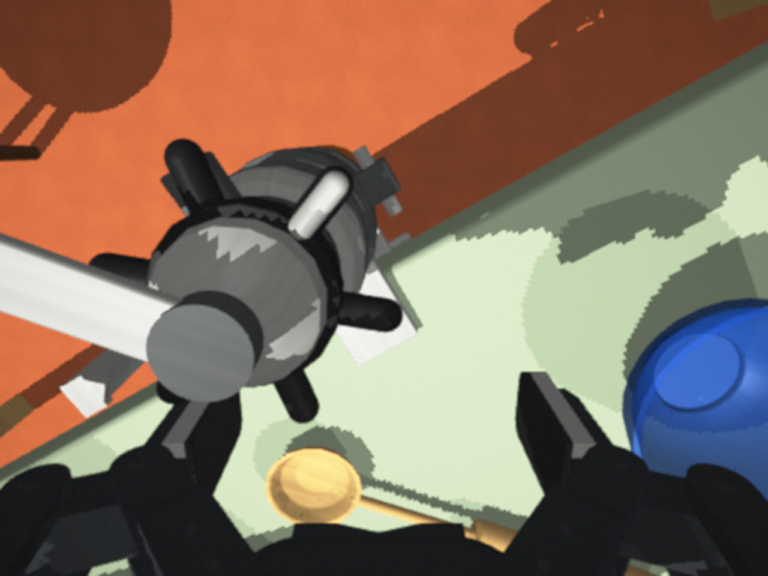

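Call:
{"api": "step_arm", "payload": {"increments": [{"dp":[-0.02,0,0],"rot":[0,0,0]},{"dp":[-0.04,0,0],"rot":[0,0,0]},{"dp":[-0.06,0,0],"rot":[0,0,0]},{"dp":[-0.08,0,0],"rot":[0,0,0]},{"dp":[-0.1,0,0],"rot":[0,0,0]}]}}

```text
t: 5.03
tool_pos: [0.5264, -0.1444, 0.0914]
orientation: [[0.867, -0.499, -0.0], [-0.499, -0.867, -0.0], [-0.0, 0.0, -1.0]]
contact_force: [0.1, -0.9, -0.2]
grip_width: 0.0856
grasp_force: 0.0
```

Call:
{"api": "step_arm", "payload": {"increments": [{"dp":[0,0.04,0],"rot":[0,0,0]},{"dp":[0,0.08,0],"rot":[0,0,0]},{"dp":[0,0.116,0],"rot":[0,0,0]},{"dp":[0,0.116,0],"rot":[0,0,0]},{"dp":[0,0.116,0],"rot":[0,0,0]}]}}

```text
t: 5.45
tool_pos: [0.5123, -0.1712, 0.0915]
orientation: [[0.865, -0.501, 0.0], [-0.501, -0.865, -0.0], [0.0, 0.0, -1.0]]
contact_force: [0.2, 0.1, 0.6]
grip_width: 0.0852
grasp_force: 0.0
```

```bash
cat >> h.py <<'E'
def rib():
    for n in("wrist","top"):
        c=cam(n); g=c["color"].min(2)
        for k in(-4,-3,-2,-1,0):
            a=np.radians(90-60*k); o=[]
            for r in(.030,.033,.036):
                u,v=np.round(proj(c,[A[0]+r*np.cos(a),A[1]+r*np.sin(a),.1145])).astype(int)
                o.append(int(g[v,u]) if 0<=v<384 and 0<=u<512 else -1)
            print(n,k,o,end="; ")
        print()
E
python3 -c "
from h import *
where();rib()"
```

```text
t 5.45 rho 53.1 tau -8.8 z 0.0915 F [0.2 0.1 0.6]
wrist -4 [38, 31, 30]; wrist -3 [210, 207, 203]; wrist -2 [36, 35, 37]; wrist -1 [32, 69, 183]; wrist 0 [-1, -1, -1]; 
top -4 [44, 43, 57]; top -3 [139, 134, 124]; top -2 [47, 49, 49]; top -1 [56, 45, 49]; top 0 [57, 50, 52];
```

The rib is at click -3, as intended. I'll run the same cycle again.

Call:
{"api": "step_arm", "payload": {"increments": [{"dp":[0.025,0,0],"rot":[0,0,0]},{"dp":[0.05,0,0],"rot":[0,0,0]},{"dp":[0.075,0,0],"rot":[0,0,0]},{"dp":[0.1,0,0],"rot":[0,0,0]},{"dp":[0.1,0,0],"rot":[0,0,0]}]}}

```text
t: 5.97
tool_pos: [0.5361, -0.183, 0.0916]
orientation: [[0.866, -0.499, 0.002], [-0.499, -0.866, -0.001], [0.002, -0.0, -1.0]]
contact_force: [0.7, 0.4, 0.1]
grip_width: 0.0854
grasp_force: 0.0
```

Call:
{"api": "step_arm", "payload": {"increments": [{"dp":[0,-0.012,0],"rot":[0,0,0]},{"dp":[0,-0.024,0],"rot":[0,0,0]},{"dp":[0,-0.036,0],"rot":[0,0,0]},{"dp":[0,-0.048,0],"rot":[0,0,0]},{"dp":[0,-0.06,0],"rot":[0,0,0]}]}}

```text
t: 6.38
tool_pos: [0.5418, -0.1686, 0.0914]
orientation: [[0.867, -0.499, -0.0], [-0.499, -0.867, 0.0], [-0.0, -0.0, -1.0]]
contact_force: [-0.7, -1.1, -0.0]
grip_width: 0.0852
grasp_force: 0.5
```

Call:
{"api": "step_arm", "payload": {"increments": [{"dp":[0,-0.012,0],"rot":[0,0,0]},{"dp":[0,-0.024,0],"rot":[0,0,0]},{"dp":[0,-0.036,0],"rot":[0,0,0]},{"dp":[0,-0.048,0],"rot":[0,0,0]},{"dp":[0,-0.056,0],"rot":[0,0,0]}]}}

```text
t: 6.8
tool_pos: [0.5493, -0.1561, 0.0915]
orientation: [[0.867, -0.498, 0.0], [-0.498, -0.867, 0.0], [0.0, -0.001, -1.0]]
contact_force: [0.6, 0.0, 0.1]
grip_width: 0.0853
grasp_force: 0.0
```

Call:
{"api": "step_arm", "payload": {"increments": [{"dp":[-0.02,0,0],"rot":[0,0,0]},{"dp":[-0.04,0,0],"rot":[0,0,0]},{"dp":[-0.06,0,0],"rot":[0,0,0]},{"dp":[-0.08,0,0],"rot":[0,0,0]},{"dp":[-0.1,0,0],"rot":[0,0,0]}]}}

```text
t: 7.22
tool_pos: [0.5264, -0.1444, 0.0915]
orientation: [[0.866, -0.499, -0.0], [-0.499, -0.866, -0.0], [-0.0, 0.0, -1.0]]
contact_force: [0.1, -0.5, -0.1]
grip_width: 0.0855
grasp_force: 0.0
```

Call:
{"api": "step_arm", "payload": {"increments": [{"dp":[0,0.04,0],"rot":[0,0,0]},{"dp":[0,0.08,0],"rot":[0,0,0]},{"dp":[0,0.116,0],"rot":[0,0,0]},{"dp":[0,0.116,0],"rot":[0,0,0]},{"dp":[0,0.116,0],"rot":[0,0,0]}]}}

```text
t: 7.63
tool_pos: [0.5123, -0.1712, 0.0915]
orientation: [[0.865, -0.501, 0.0], [-0.501, -0.865, -0.0], [0.0, 0.0, -1.0]]
contact_force: [-0.2, 0.2, -0.4]
grip_width: 0.0854
grasp_force: 0.0
```

```bash
python3 -c "
from h import *
where();rib()"
```

```text
t 7.63 rho 53.1 tau -8.8 z 0.0915 F [-0.2  0.2 -0.4]
wrist -4 [37, 32, 32]; wrist -3 [40, 40, 39]; wrist -2 [231, 229, 228]; wrist -1 [35, 69, 184]; wrist 0 [-1, -1, -1]; 
top -4 [43, 41, 58]; top -3 [46, 57, 62]; top -2 [152, 127, 58]; top -1 [59, 46, 50]; top 0 [57, 52, 52];
```

The rib is at click -2. Next is the third flick.

Call:
{"api": "step_arm", "payload": {"increments": [{"dp":[0.025,0,0],"rot":[0,0,0]},{"dp":[0.05,0,0],"rot":[0,0,0]},{"dp":[0.075,0,0],"rot":[0,0,0]},{"dp":[0.1,0,0],"rot":[0,0,0]},{"dp":[0.1,0,0],"rot":[0,0,0]}]}}

```text
t: 8.15
tool_pos: [0.5361, -0.183, 0.0916]
orientation: [[0.866, -0.499, 0.002], [-0.499, -0.866, -0.001], [0.002, -0.0, -1.0]]
contact_force: [0.2, -0.0, -0.5]
grip_width: 0.0853
grasp_force: 0.0
```

Call:
{"api": "step_arm", "payload": {"increments": [{"dp":[0,-0.012,0],"rot":[0,0,0]},{"dp":[0,-0.024,0],"rot":[0,0,0]},{"dp":[0,-0.036,0],"rot":[0,0,0]},{"dp":[0,-0.048,0],"rot":[0,0,0]},{"dp":[0,-0.06,0],"rot":[0,0,0]}]}}

```text
t: 8.57
tool_pos: [0.5417, -0.1686, 0.0914]
orientation: [[0.867, -0.499, -0.0], [-0.499, -0.867, 0.0], [-0.0, 0.0, -1.0]]
contact_force: [-0.1, -0.9, 0.6]
grip_width: 0.0852
grasp_force: 0.5
```

Call:
{"api": "step_arm", "payload": {"increments": [{"dp":[0,-0.012,0],"rot":[0,0,0]},{"dp":[0,-0.024,0],"rot":[0,0,0]},{"dp":[0,-0.036,0],"rot":[0,0,0]},{"dp":[0,-0.048,0],"rot":[0,0,0]},{"dp":[0,-0.056,0],"rot":[0,0,0]}]}}

```text
t: 8.98
tool_pos: [0.5493, -0.1561, 0.0915]
orientation: [[0.867, -0.498, 0.0], [-0.498, -0.867, 0.0], [0.0, -0.001, -1.0]]
contact_force: [1.1, 0.5, -0.6]
grip_width: 0.0856
grasp_force: 0.0
```

Call:
{"api": "step_arm", "payload": {"increments": [{"dp":[-0.02,0,0],"rot":[0,0,0]},{"dp":[-0.04,0,0],"rot":[0,0,0]},{"dp":[-0.06,0,0],"rot":[0,0,0]},{"dp":[-0.08,0,0],"rot":[0,0,0]},{"dp":[-0.1,0,0],"rot":[0,0,0]}]}}

```text
t: 9.4
tool_pos: [0.5264, -0.1444, 0.0915]
orientation: [[0.866, -0.499, -0.0], [-0.499, -0.866, -0.0], [-0.0, 0.0, -1.0]]
contact_force: [-0.8, 0.2, 0.5]
grip_width: 0.0855
grasp_force: 0.0
```

Call:
{"api": "step_arm", "payload": {"increments": [{"dp":[0,0.04,0],"rot":[0,0,0]},{"dp":[0,0.08,0],"rot":[0,0,0]},{"dp":[0,0.116,0],"rot":[0,0,0]},{"dp":[0,0.116,0],"rot":[0,0,0]},{"dp":[0,0.116,0],"rot":[0,0,0]}]}}

```text
t: 9.82
tool_pos: [0.5123, -0.1712, 0.0915]
orientation: [[0.865, -0.501, 0.0], [-0.501, -0.865, -0.0], [0.0, 0.0, -1.0]]
contact_force: [-0.2, 0.1, 0.3]
grip_width: 0.0853
grasp_force: 0.0
```

```bash
python3 -c "
from h import *
where();rib();c=cam('wrist');save(c,'w5.png',None,1.5)"
```

```text
t 9.82 rho 53.1 tau -8.8 z 0.0915 F [-0.2  0.1  0.3]
wrist -4 [38, 33, 31]; wrist -3 [41, 42, 37]; wrist -2 [36, 35, 42]; wrist -1 [218, 206, 214]; wrist 0 [-1, -1, -1]; 
top -4 [41, 42, 57]; top -3 [50, 58, 60]; top -2 [47, 47, 48]; top -1 [148, 145, 145]; top 0 [60, 51, 52];
```

View pics/w5.png

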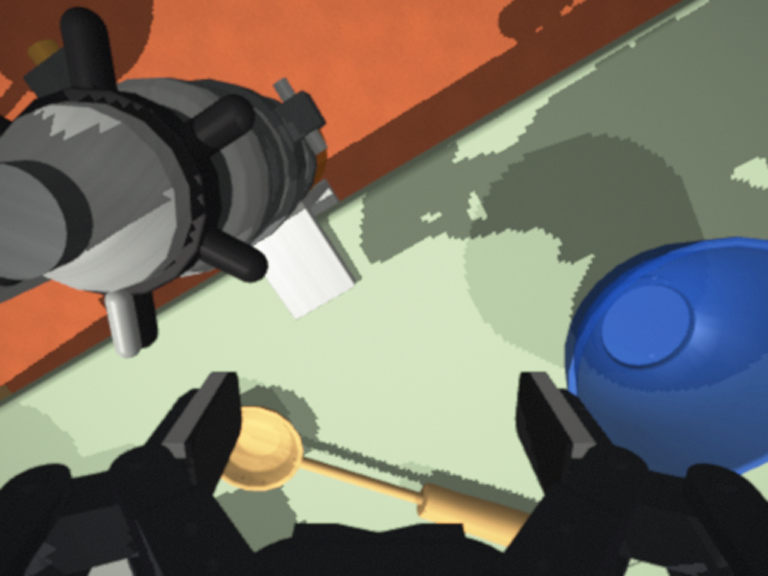

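The wheel rests one click short, with the ribbed lobe at (125,320) just left of the finger. This is the last flick.

Call:
{"api": "step_arm", "payload": {"increments": [{"dp":[0.025,0,0],"rot":[0,0,0]},{"dp":[0.05,0,0],"rot":[0,0,0]},{"dp":[0.075,0,0],"rot":[0,0,0]},{"dp":[0.1,0,0],"rot":[0,0,0]},{"dp":[0.1,0,0],"rot":[0,0,0]}]}}

```text
t: 10.38
tool_pos: [0.5361, -0.1831, 0.0916]
orientation: [[0.866, -0.499, 0.002], [-0.499, -0.866, -0.001], [0.002, -0.0, -1.0]]
contact_force: [0.1, -0.3, 0.4]
grip_width: 0.0855
grasp_force: 0.0
```

Call:
{"api": "step_arm", "payload": {"increments": [{"dp":[0,-0.012,0],"rot":[0,0,0]},{"dp":[0,-0.024,0],"rot":[0,0,0]},{"dp":[0,-0.036,0],"rot":[0,0,0]},{"dp":[0,-0.048,0],"rot":[0,0,0]},{"dp":[0,-0.06,0],"rot":[0,0,0]}]}}

```text
t: 10.8
tool_pos: [0.5417, -0.1686, 0.0914]
orientation: [[0.867, -0.499, -0.0], [-0.499, -0.867, 0.0], [-0.0, 0.0, -1.0]]
contact_force: [-0.2, -1.4, -0.2]
grip_width: 0.0854
grasp_force: 0.5
```

Call:
{"api": "step_arm", "payload": {"increments": [{"dp":[0,-0.012,0],"rot":[0,0,0]},{"dp":[0,-0.024,0],"rot":[0,0,0]},{"dp":[0,-0.036,0],"rot":[0,0,0]},{"dp":[0,-0.048,0],"rot":[0,0,0]},{"dp":[0,-0.056,0],"rot":[0,0,0]}]}}

```text
t: 11.22
tool_pos: [0.5493, -0.1562, 0.0915]
orientation: [[0.867, -0.498, 0.0], [-0.498, -0.867, 0.0], [0.0, -0.001, -1.0]]
contact_force: [0.1, 0.4, 0.7]
grip_width: 0.0853
grasp_force: 0.0
```

Call:
{"api": "step_arm", "payload": {"increments": [{"dp":[-0.02,0,0],"rot":[0,0,0]},{"dp":[-0.04,0,0],"rot":[0,0,0]},{"dp":[-0.06,0,0],"rot":[0,0,0]},{"dp":[-0.08,0,0],"rot":[0,0,0]},{"dp":[-0.1,0,0],"rot":[0,0,0]}]}}

```text
t: 11.63
tool_pos: [0.5264, -0.1444, 0.0915]
orientation: [[0.867, -0.499, -0.0], [-0.499, -0.867, -0.0], [-0.0, 0.0, -1.0]]
contact_force: [-0.2, 1.0, -0.2]
grip_width: 0.0855
grasp_force: 0.0
```

Call:
{"api": "step_arm", "payload": {"increments": [{"dp":[-0.08,0.04,0],"rot":[0,0,0]},{"dp":[-0.16,0.08,-0.04],"rot":[0,0,0]},{"dp":[-0.2,0.1,-0.1],"rot":[0,0,0]},{"dp":[-0.2,0.1,-0.2],"rot":[0,0,0]},{"dp":[-0.2,0.1,-0.2],"rot":[0,0,0]}]}}

```text
t: 12.05
tool_pos: [0.473, -0.142, 0.1453]
orientation: [[0.866, -0.5, 0.007], [-0.5, -0.866, -0.002], [0.007, -0.002, -1.0]]
contact_force: [1.5, 0.2, 0.4]
grip_width: 0.0854
grasp_force: 0.0
```

```bash
python3 -c "
from h import *
where();rib();c=cam('top');save(c,'t2.png',(200,110,200,140),4)"
```

```text
t 12.05 rho 101.7 tau -3.1 z 0.1453 F [1.5 0.2 0.4]
wrist -4 [-1, -1, -1]; wrist -3 [-1, -1, -1]; wrist -2 [45, 41, 44]; wrist -1 [27, 28, 28]; wrist 0 [143, 142, 143]; 
top -4 [47, 43, 58]; top -3 [45, 45, 49]; top -2 [48, 49, 49]; top -1 [55, 45, 47]; top 0 [147, 144, 130];
```

View pics/t2.png

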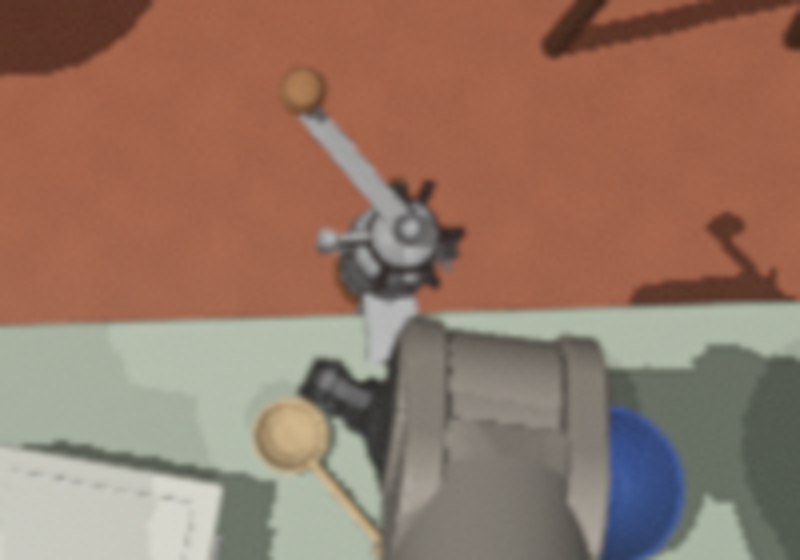

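The bright rib at (345,238) lines up with the pointer. The crank and bystanders haven't moved, and the arm is clear.

```bash
python3 -c "
from station import robot
print(robot.sign_off())"
```

```text
the job is handed in; nothing more can be done
None
```

The grinder is set fine: four single-click flicks brought the ribbed lobe to the pointer, with the crank, bowl, box and spoon unmoved as far as the pictures show and the molcajete never approached, and the job is handed in (no verdict was returned).

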